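# Make up two sampling kits in their trays

## Task

Make up the two sampling kits from the stock standing on the bench. The blue tray gets the small white bottle with the green cap in its large bay and, one in each small bay, the orange-capped amber vial and the blue-capped white vial; only when the blue kit is complete, finish the yellow kit: the black-capped white vial and the white-capped amber vial, one in each bay. Stand everything upright on the bay floors, knock nothing over on the way, and leave the glass beaker where it is.

Things in the scene. Friction and masses are not known exactly. Their poses are not given: they have to be found in the camera images.
- bottle_mid (a point): small white bottle with a green cap, standing upright: body 42 mm in diameter, 78 mm high (shoulder and 24 mm cap at the top). The point is its centre, 39 mm above its foot; z up its axis.
- vial_orange_mid (a point): screw vial standing upright, amber with an orange cap: 22 mm in diameter, 48 mm high (cap 18 mm in diameter from 43 mm up). The point is its centre, 24 mm above its foot; z up its axis.
- vial_blue_mid (a point): screw vial standing upright, white with a blue cap: 22 mm in diameter, 48 mm high (cap 18 mm in diameter from 43 mm up). The point is its centre, 24 mm above its foot; z up its axis.
- vial_black_mid (a point): screw vial standing upright, white with a black cap: 22 mm in diameter, 48 mm high (cap 18 mm in diameter from 43 mm up). The point is its centre, 24 mm above its foot; z up its axis.
- vial_white_mid (a point): screw vial standing upright, amber with a white cap: 22 mm in diameter, 48 mm high (cap 18 mm in diameter from 43 mm up). The point is its centre, 24 mm above its foot; z up its axis.
- blue_tray: low open blue tray with three bays in a row, 168 x 72 mm outside, 9 mm high. The large bay (64 x 64 mm inside) is centred at x = -48 mm, the two small bays (44 mm along x, 64 mm along y inside) at x = +10 and x = +58 mm, all at y = 0. Fixed; its floor is 3 mm thick, all its walls 4 mm thick and 9 mm high above the bench, inner width 64 mm. Origin: centre of the underside, on the bench; x runs along the row of bays, y across it, z up.
- yellow_tray: low open yellow tray with two equal bays in a row, 100 x 72 mm outside, 9 mm high. The bays (44 mm along x, 64 mm along y inside) are centred at x = -24 and x = +24 mm, y = 0. Fixed; its floor is 3 mm thick, all its walls 4 mm thick and 9 mm high above the bench, inner width 64 mm. Origin: centre of the underside, on the bench; x runs along the row of bays, y across it, z up.
- glass_beaker_mid (a point): clear glass beaker, 73 mm in diameter, 94 mm high, loose, standing among the stock; to be left alone. The point is its centre, 47 mm above its foot.
Things that resemble listed ones, but are neither listed nor needed, are in the scene too. Leave any pink, purple or turquoise look-alike of the part that bears vial_white_mid alone.

How it is judged:
By the outcome, as a careful person would: the job done as asked, in the order asked, and still so for the second after the job is handed in, with the robot touching nothing.
It also fails if it takes over 125 s, if anything falls off the work surface, if the arm or the gripper's body presses on something with over 40 N, if the wrist force passes 120 N, or if a joint passes its speed limit or range.

## Robot

A 7-joint arm with a two-finger parallel gripper is mounted at the origin on the work surface; the furniture and walls round the work are solid. World frame = base frame: x ahead of the robot, y to its left, z up, the work surface at z = 0. Lengths are in m, angles in rad, forces in N, time in s.
With the tool pointing down it reaches from about 0.4 to 0.9 m from the base axis. Payload 5.5 kg.
Tool frame: the origin (TCP) lies at the very end of the fingers, on their centre line; the grasp point (between the pads) lies 19 mm behind it; z points along the fingers, y is the line along which they close (so a half turn about z gives the same grasp; the last joint's range is limited). The gripper opens to 85 mm and grips with 20 to 120 N. Pads are 22 mm wide; open, the fingers measure 114 mm over their backs; the gripper's body (76 mm by 85 mm) begins 54 mm behind the grasp point. The pads swing forward as they close: fully open they stand 13 mm farther back than shut.
Start: joints at [1.38, 0.501, -0.427, 1.55, 0.221, 1.138, -0.21], TCP at [0.285, -0.584, 0.231] pointing down, gripper open.
Joint ranges: [-2.88, 2.88], [-0.31, 2.03], [-1.54, 1.56], [0.2, 2.42], [-1.41, 4.55], [0.19, 2.02], [-2.57, 2.57]. Speed limits (rad/s): [2.57, 2.57, 3.14, 3.14, 3.14, 3.14, 3.14].

## Interface

Orientations are given as a unit quaternion [w, x, y, z].
In Python, from station import env, effector, kin, imaging, outline_of, pinpoint, telemetry gives the robot as it stands. The module is installed in compiled form; this text tells all that it offers. Calls block until the motion is done:
- env.reach(position, orientation): joint-space move of the TCP to a pose.
- env.move_straight(position, velocity=0.15, ori=None): straight line of the TCP; ori=None keeps the orientation; velocity is the mean speed in m/s.
- env.move_joints(angles): joint-space move.
- effector.command_gripper(opening, force=None): finger opening in m; force is the grip in N (None keeps the last); returns when the fingers have stopped.
- env.sleep(seconds).
- kin.ik(position, orientation): joint angles nearest the present ones, or None.
- imaging.camera(name): name is "scene" or "top" or "wrist"; returns a dict with "frame" (384x512x3 uint8, red, green, blue), "camera_matrix" (3x3 intrinsics, pixels), "extrinsics" (4x4, takes a point from camera to world coordinates); the wrist camera has in their place "hand_eye" (4x4, takes a point from camera to tool coordinates, whose origin is the TCP and whose axes are the flange's). Camera axes: x right, y down, z forward; pixel columns grow to the right and rows downward; lengths in m; the calibration is good to about 2 mm. A picture is of the moment at which its call begins: read the wrist's pose just before it. There is no depth.
A pose or a line that the arm cannot do raises env.IKError and nothing moves.
- env.hand_in(): hands the job in; it is judged then, once.
Trained networks look in the newest picture that a camera, given by its name, has taken for a name from the list of things; names that differ only in an ending like _2 or _b are one class to them, and where a whole thing is asked for, a point or a joint stands for the part that bears it (a point fixed in the world has none). Each returns a list of dicts, best first, with "p" (0 to 1); they miss things now and then, are a little off and sometimes report something else, mostly with a low value. They report only what shows in the picture. A call takes as long as a camera call. They do not tell look-alikes from the thing itself.
- outline_of(camera, target): "pixels" (384x512 bool, what is visible of it).
- pinpoint(camera, target): "xyz" ([x, y, z] in m, in world coordinates, good to about 4 mm: a listed point, or the origin of a listed thing).
Readings, each from a call of its own:
- telemetry.read_time(): time.
- telemetry.read_qpos(): joint angles.
- telemetry.read_qd(): joint speeds.
- telemetry.read_tau(): joint torques, N m.
- telemetry.read_tool_pos(): TCP position.
- telemetry.read_eef_rot(): TCP orientation.
- telemetry.read_wrist_force(): force on the tool from outside, world axes, zero at the start.
- telemetry.read_moment(): the same for the moment, N m.
- telemetry.read_gripper_width(): finger opening in m.
- telemetry.read_finger_force(): force on a finger pad.
Only numpy, scipy, OpenCV 4.12 (cv2) and the standard library are available. Lean on these libraries where they do the work, as an engineer would, in place of code of your own. Each camera call takes 0.05 s, during which the arm holds its last target. There are 200 camera calls.

## Working session

There is one attempt and no reset: what is moved stays moved. The work goes in short steps, each a Python script; the robot and the scene stay as the last script left them, time stands still between calls to the robot, and variables do not carry over. Pictures are saved under pics/ and viewed, at most 14 in all, crops included, and the job is handed in when it is done.

```bash
mkdir -p pics; ls; python3 - <<'E'
from station import env, effector, kin, imaging, outline_of, pinpoint, telemetry
import cv2,numpy as np
print(telemetry.read_time(), telemetry.read_eef_rot())
for c in ["top","scene"]:
    d=imaging.camera(c); cv2.imwrite(f"pics/{c}0.png",cv2.resize(d["frame"][:,:,::-1],(800,600),interpolation=cv2.INTER_CUBIC))
    print(c,np.round(d["camera_matrix"],1).tolist(),np.round(d["extrinsics"],3).tolist())
    for t in ["bottle_mid","vial_orange_mid","vial_blue_mid","vial_black_mid","vial_white_mid","blue_tray","yellow_tray","glass_beaker_mid"]:
        print(t,[(np.round(r["xyz"],3).tolist(),round(r["p"],2)) for r in pinpoint(c,t)][:8])
print(telemetry.read_time())
E
```

```text
pics
0.0 [-9.39446184e-04  9.74356565e-01  2.25007477e-01 -1.91525483e-04]
top [[375.8, 0.0, 257.2], [0.0, 375.8, 190.8], [0.0, 0.0, 1.0]] [[-0.006, -0.993, 0.118, 0.47], [-1.0, 0.005, -0.007, 0.044], [0.006, -0.118, -0.993, 0.909], [0.0, 0.0, 0.0, 1.0]]
bottle_mid [([0.444, -0.069, 0.039], 0.8)]
vial_orange_mid [([0.472, 0.152, 0.025], 0.54)]
vial_blue_mid [([0.575, 0.032, 0.026], 0.6)]
vial_black_mid [([0.559, -0.071, 0.027], 0.66)]
vial_white_mid [([0.445, -0.066, 0.041], 0.63), ([0.451, 0.052, 0.02], 0.61), ([0.522, -0.138, 0.022], 0.58), ([0.511, 0.076, 0.023], 0.47), ([0.502, -0.007, 0.023], 0.41)]
blue_tray [([0.514, 0.298, -0.003], 0.95)]
yellow_tray [([0.452, 0.051, 0.022], 0.57), ([0.496, -0.226, -0.001], 0.55), ([0.56, -0.073, 0.029], 0.53)]
glass_beaker_mid [([0.68, -0.028, 0.05], 0.92)]
scene [[433.5, 0.0, 252.4], [0.0, 433.5, 195.8], [0.0, 0.0, 1.0]] [[0.677, -0.308, 0.668, -0.042], [-0.735, -0.298, 0.608, -0.528], [0.012, -0.903, -0.429, 0.475], [0.0, 0.0, 0.0, 1.0]]
bottle_mid [([0.442, -0.065, 0.041], 0.64)]
vial_orange_mid [([0.476, 0.155, 0.029], 0.48)]
vial_blue_mid [([0.567, 0.037, 0.028], 0.7)]
vial_black_mid [([0.559, -0.071, 0.022], 0.67)]
vial_white_mid [([0.513, 0.078, 0.028], 0.76), ([0.503, -0.001, 0.025], 0.61), ([0.522, -0.14, 0.024], 0.61), ([0.448, 0.051, 0.025], 0.58)]
blue_tray [([0.518, 0.301, 0.0], 0.6)]
yellow_tray [([0.495, -0.235, -0.001], 0.71)]
glass_beaker_mid [([0.68, -0.022, 0.046], 0.63), ([0.449, 0.052, 0.025], 0.35)]
0.9
```

View pics/top0.png

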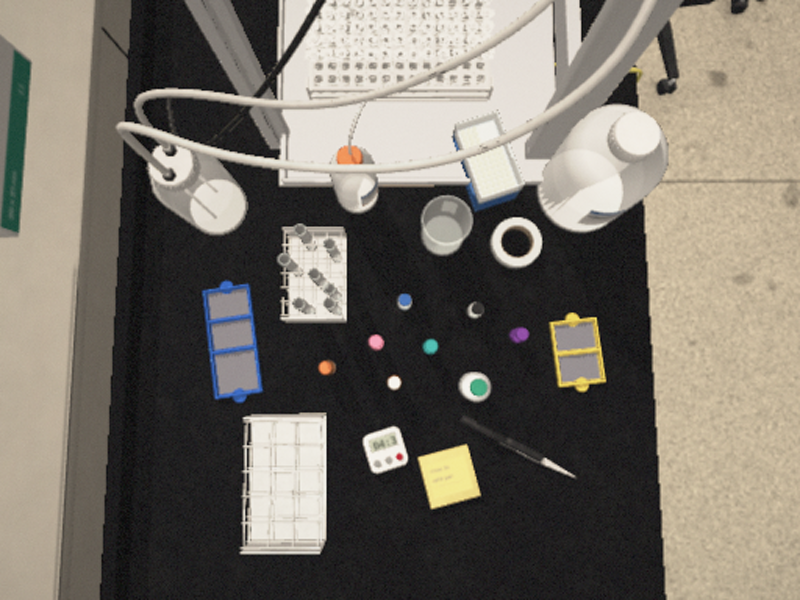

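View pics/scene0.png

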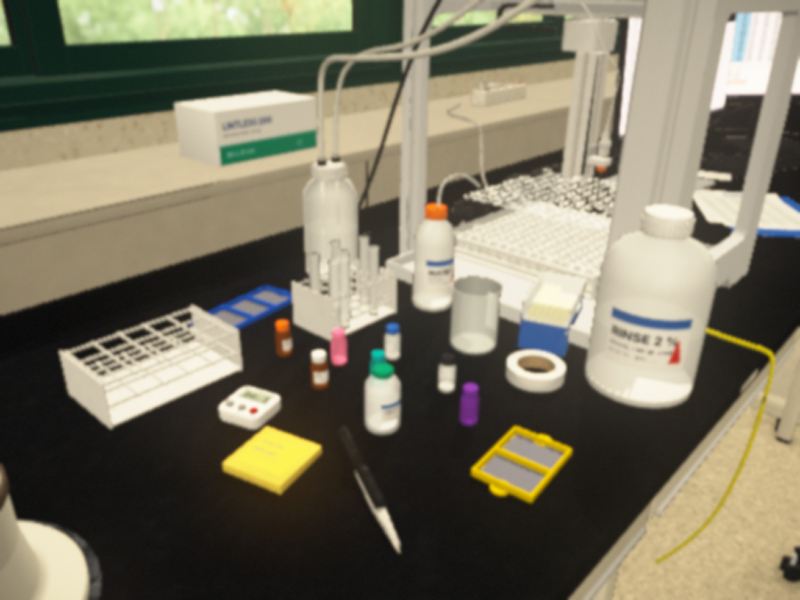

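The top view shows the caps at orange (326,367), blue (404,300), black (476,309), white (394,382) and the green bottle at (475,387). The look-alikes are pink (376,342), turquoise (430,346) and purple (518,335). The blue tray is at (233,342) with its large bay nearest the robot, and the yellow tray is at (578,352). Next I need the tray yaws and refined cap positions.

```bash
cat > h.py <<'E'
from station import env, effector, kin, imaging, outline_of, pinpoint, telemetry
import cv2,numpy as np
def toplane(d,uv,z):
    T=d["extrinsics"];uv=np.asarray(uv,float).reshape(-1,2)
    r=(T[:3,:3]@np.linalg.inv(d["camera_matrix"])@np.c_[uv,np.ones(len(uv))].T).T
    return T[:3,3]+r*((z-T[2,3])/r[:,2])[:,None]
E
python3 - <<'E'
from h import *
for c in ["top","scene"]:
    d=imaging.camera(c)
    for t in ["blue_tray","yellow_tray"]:
        for o in outline_of(c,t)[:2]:
            v,u=np.nonzero(o["pixels"]); P=toplane(d,np.c_[u,v],.007)[:,:2]
            print(c,t,round(o["p"],2),P.mean(0).round(3),[np.round(x,3) for x in cv2.minAreaRect((P*1000).astype(np.float32))])
    for t,h in [("bottle_mid",.078),("vial_orange_mid",.048),("vial_blue_mid",.048),("vial_black_mid",.048),("vial_white_mid",.048)]:
        for o in outline_of(c,t)[:5]:
            v,u=np.nonzero(o["pixels"]); P=toplane(d,np.c_[u,v],h/2)[:,:2]
            print(c,t,round(o["p"],2),len(u),P.mean(0).round(3))
for n,p in dict(b=(.444,-.067,.02),bl=(.571,.034,.014),far=(.58,.30,.017),near=(.467,.29,.024),y=(.47,-.23,.017)).items():
    for z in (p[2],.2): 
        for q in ([0,1,0,0],[0,0,1,0]):
            j=kin.ik((p[0],p[1],z),q); print(n,z,q,None if j is None else np.round(j,2))
E
```

```text
top blue_tray 0.67 [0.513 0.298] [array([515.057, 298.201]), array([186.501,  73.239]), np.float64(8.413)]
top yellow_tray 0.63 [ 0.493 -0.231] [array([ 494.636, -230.319]), array([118.976,  74.957]), np.float64(7.466)]
top yellow_tray 0.44 [ 0.695 -0.031] [array([694.703, -29.589]), array([77.079, 94.428]), np.float64(62.945)]
top bottle_mid 0.72 320 [ 0.444 -0.068]
top vial_blue_mid 0.51 54 [0.572 0.033]
top vial_black_mid 0.5 87 [ 0.558 -0.073]
top vial_white_mid 0.66 97 [ 0.519 -0.138]
top vial_white_mid 0.39 76 [0.51  0.077]
scene blue_tray 0.96 [0.53  0.299] [array([531.753, 301.253]), array([146.146,  82.373]), np.float64(10.479)]
scene yellow_tray 0.95 [ 0.491 -0.232] [array([ 491.847, -230.531]), array([122.376,  77.474]), np.float64(4.535)]
scene bottle_mid 0.89 925 [ 0.442 -0.069]
scene vial_orange_mid 0.52 223 [0.475 0.154]
scene vial_blue_mid 0.62 218 [0.576 0.039]
scene vial_black_mid 0.78 249 [ 0.561 -0.072]
scene vial_black_mid 0.6 730 [0.51 0.27]
scene vial_white_mid 0.69 205 [0.512 0.08 ]
scene vial_white_mid 0.63 312 [ 0.522 -0.136]
scene vial_white_mid 0.58 245 [0
[... 613 characters left out ...]
0] [-0.02  0.86 -0.73  1.66  0.7   0.9   0.54]
far 0.2 [0, 1, 0, 0] [ 0.04  0.64 -0.83  1.56  0.5   1.16 -2.46]
far 0.2 [0, 0, 1, 0] [ 0.25  0.9  -1.3   1.56  0.88  1.37  0.43]
near 0.024 [0, 1, 0, 0] [-0.62  0.58  0.01  1.95 -0.01  0.61 -2.16]
near 0.024 [0, 0, 1, 0] [ 0.17  0.9  -1.07  1.92  0.99  0.97  0.19]
near 0.2 [0, 1, 0, 0] [-0.62  0.32  0.01  1.85 -0.01  0.97 -2.17]
near 0.2 [0, 0, 1, 0] [ 0.32  0.7  -1.3   1.82  0.72  1.21  0.36]
y 0.017 [0, 1, 0, 0] [ 0.72  0.6  -0.39  2.    0.38  0.61 -1.5 ]
y 0.017 [0, 0, 1, 0] [ 1.06  0.75 -0.84  1.99  0.81  0.78  1.3 ]
y 0.2 [0, 1, 0, 0] [ 0.86  0.32 -0.54  1.9   0.2   0.97 -1.34]
y 0.2 [0, 0, 1, 0] [ 1.25  0.49 -1.08  1.89  0.5   1.07  1.54]
```

```bash
cat >> h.py <<'E'
Q=[0,0,1,0]; HZ=.22
def pick(xy,tz,opening,force):
    env.reach([*xy,HZ],Q); effector.command_gripper(opening)
    env.move_straight([*xy,.12],.3); env.move_straight([*xy,tz],.12)
    effector.command_gripper(0.0,force); w=telemetry.read_gripper_width()
    env.move_straight([*xy,.12],.12); env.move_straight([*xy,HZ],.3)
    print("picked",round(w,4),round(telemetry.read_gripper_width(),4),telemetry.read_finger_force())
def place(xy,tz,opening):
    env.move_straight([*xy,HZ],.3)
    env.move_straight([*xy,.10],.25); env.move_straight([*xy,tz+.004],.06)
    print("F",np.round(telemetry.read_wrist_force(),1))
    effector.command_gripper(opening); env.sleep(.2)
    env.move_straight([*xy,.12],.12); env.move_straight([*xy,HZ],.3)
    print("t",telemetry.read_time())
def snap(c,n,box=None):
    f=imaging.camera(c)["frame"][:,:,::-1]
    if box: f=f[box[1]:box[3],box[0]:box[2]]
    s=min(800/f.shape[1],600/f.shape[0]); cv2.imwrite(f"pics/{n}.png",cv2.resize(f,None,fx=s,fy=s,interpolation=cv2.INTER_CUBIC))
E
python3 - <<'E'
from h import *
pick((.443,-.068),.021,.075,40)
place((.468,.292),.021,.070)
E
```

```text
picked 0.0406 0.0405 40.52501355065033
F [-0.3 -0.1 -1.3]
t 12.65
```

```bash
python3 - <<'E'
from h import *
pick((.474,.153),.014,.055,30)
place((.573,.3065),.014,.045)
snap("top","t1",(110,110,360,300))
E
```

```text
picked 0.0207 0.0209 29.34671312570572
F [ 0.1  0.9 -0.7]
t 21.9417
```

View pics/t1.png

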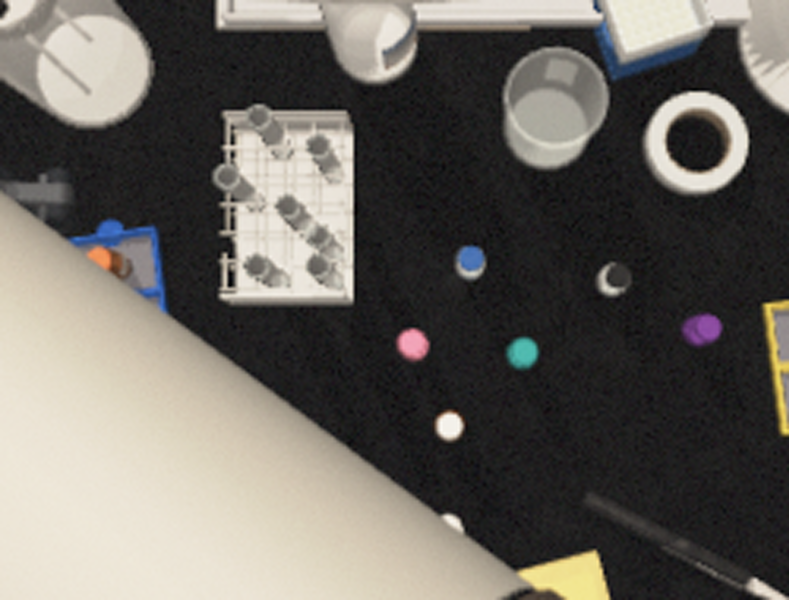

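In the crop the orange vial stands in the far bay (cap at 98,260, leaning only by perspective), and the remaining stock hasn't moved. Next is the blue vial.

```bash
python3 - <<'E'
from h import *
pick((.572,.035),.014,.055,30)
place((.525,.300),.014,.045)
env.reach([.558,-.072,HZ],Q)
snap("top","t2",(110,110,360,300)); snap("scene","s2",(100,150,300,300))
E
```

```text
picked 0.0212 0.0213 29.34279352426529
F [1.1 0.1 0.2]
t 31.9833
```

View pics/t2.png

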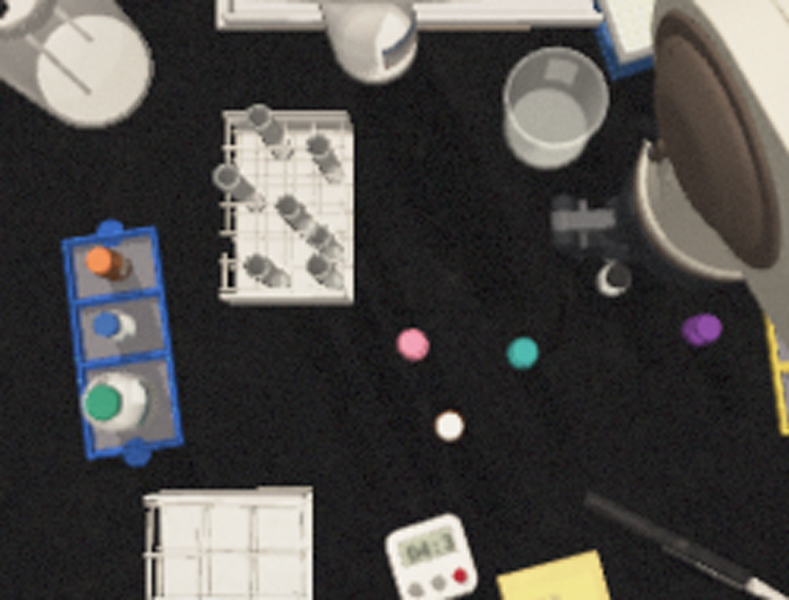

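View pics/s2.png

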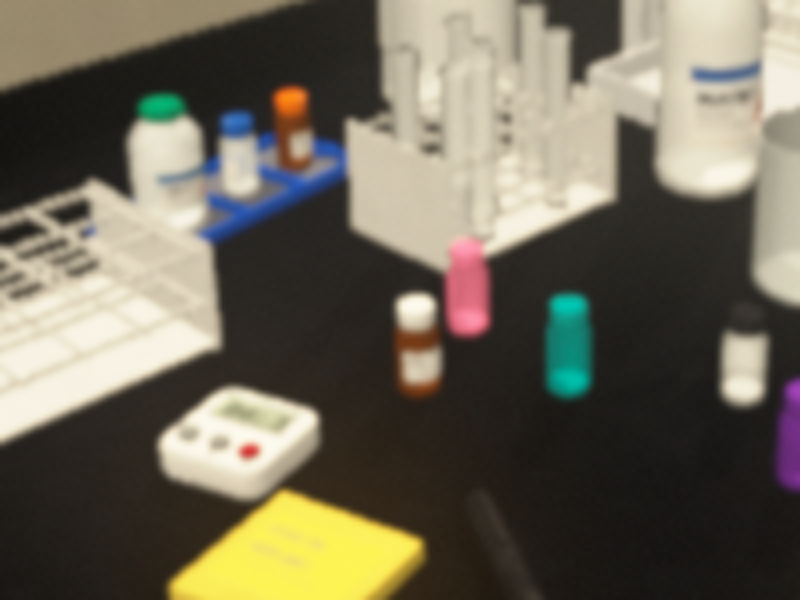

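The blue kit is complete: green (103,402), blue (107,324) and orange (100,262) each stand upright in their bay. Now the yellow kit.

```bash
python3 - <<'E'
from h import *
pick((.5595,-.072),.014,.050,30)
place((.518,-.2275),.014,.045)
pick((.450,.052),.014,.050,30)
place((.4705,-.2335),.014,.045)
env.move_joints([1.38,.501,-.427,1.55,.221,1.138,-.21])
snap("top","t3"); snap("scene","s3"); print(telemetry.read_time())
E
```

```text
picked 0.0209 0.0211 29.39091056585312
F [ 0.4 -0.4 -1.3]
t 42.2167
picked 0.0209 0.0208 29.351886212825775
F [ 0.  -0.2 -0.2]
t 52.2333
53.875
```

View pics/t3.png

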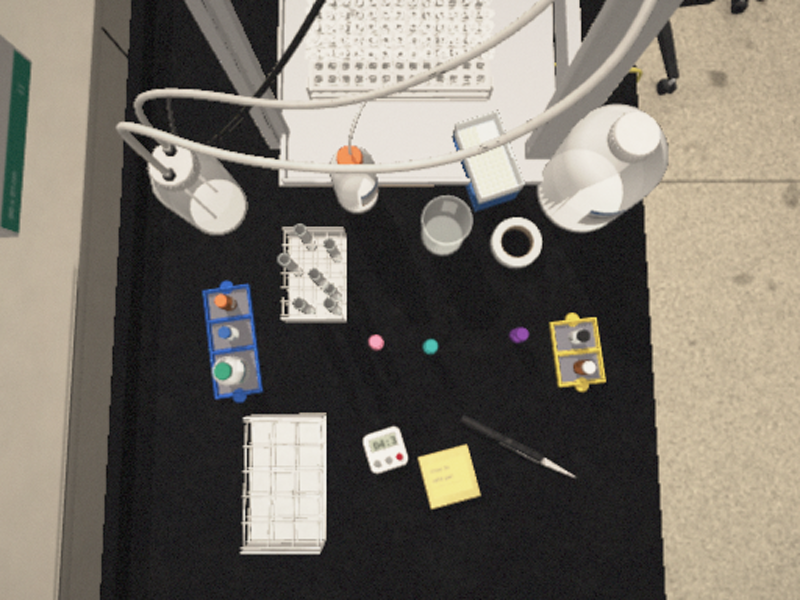

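View pics/s3.png

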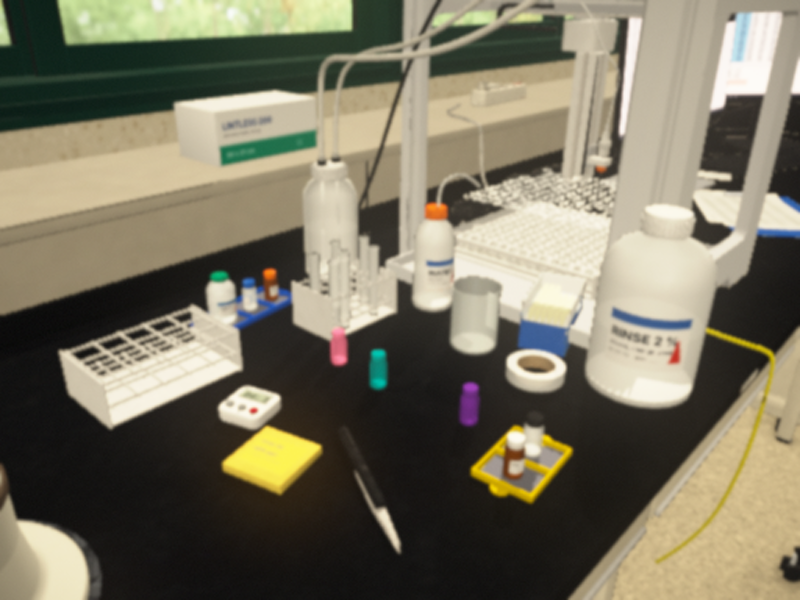

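Both kits are complete and upright: the black vial is at (582,336) and the white-capped amber vial at (587,367) in the yellow tray. The beaker (446,224) and the look-alikes are unmoved.

```bash
python3 -c "
from station import env
print(env.hand_in())"
```

```text
the job is handed in; nothing more can be done
None
```

I made up both kits in the order asked and handed the job in at about 54 s; the final pictures show all five items upright in their bays and the beaker and look-alikes where they were.

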